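# Pack the brush pot in the lacquer chest with the folding lid stay

## Robot

A 7-joint arm with a two-finger parallel gripper is mounted at the origin on the work surface. World frame = base frame: x ahead of the robot, y to its left, z up, the work surface at z = 0. Lengths are in m, angles in rad, forces in N, time in s.
With the tool pointing down it reaches from about 0.4 to 0.875 m from the base axis. Payload 19.3 kg.
Tool frame: the origin (TCP) lies between the finger pads; the fingertips stand 19 mm ahead of it and the grasp point (between the pads) is the TCP; z points along the fingers, y is the direction in which the jaws open and shut (so a half turn about z gives the same grasp; the last joint's range is limited). The gripper opens to 85 mm and grips with 20 to 120 N. Pads are 22 mm wide; open, the fingers measure 114 mm over their backs; the gripper's body (76 mm by 85 mm) begins 54 mm behind the grasp point. The pads swing forward as they close: fully open they stand 13 mm farther back than shut.
Start: joints at [1.168, 0.521, -0.036, 1.599, 0.021, 1.021, -0.113], TCP at [0.204, -0.591, 0.223] pointing down, gripper open.
Joint ranges: [-2.91, 2.91], [-0.3, 2.13], [-1.5, 1.42], [0.17, 2.43], [-1.26, 4.41], [0.16, 1.93], [-2.52, 2.52]. Speed limits (rad/s): [1.89, 1.89, 2.39, 2.39, 3.01, 3.01, 3.01].

## Interface

Orientations are given as a rotation vector (axis times angle).
In Python, from station import manip gives the robot as it stands.
- The arm moves only by the tool move_arm, never from a script. Its argument "motion" is a list that holds one entry, the list of rows, each a list of 5 numbers: the opening, from 0 (shut) to 1 (fully open), then the shift along the tool's x, y, z in cm, then the turn about the tool's z in units of 5 degrees (1.0 is 5 degrees). A call has 1 to 12 rows; each row is the pose to reach, as a shift and turn from the pose measured when the call began, along the tool's axes at that moment; what a row does not reach only later rows make up. A row lasts 1/12 s, in which the tool goes at most 41.7 mm and 7.16 degrees, less where a joint would pass 70% of its speed; a pose out of reach is approached as far as the arm can. A call with a gripper value outside its range is refused whole. The fingers move at their own pace and stop on an object; "squeeze" is the grip in N (left out, the last holds). Time passes only in rows, so rows that repeat a pose let the fingers close. It gives the time, the measured TCP pose, the force and the opening at its end, in the units of the state.
- manip.read_state(): the state, without advancing time (a new reading comes with each control period).
- manip.get_image(name): name is "side" or "top"; returns a dict with "img" (400x640x3 uint8, red, green, blue), "depth" (400x640 float32, m along the optical axis (not along the pixel's ray), 0 where there is no reading), "fovy" (degrees; the focal length in pixels is half the picture's height over the tangent of half this angle, whatever the lens; pixels are square), "cx", "cy" (the principal point, pixels), "R" (3x3) and "t" (3): a world point X has camera coordinates R X + t. Camera axes: x right, y down, z forward; pixel columns grow to the right and rows downward; lengths in m; the calibration is good to about 2 mm. A picture is of the moment at which its call begins.
- manip.hand_in(): hands the job in, once; it reports no verdict.
The state is a dict: "time_s": time; "qpos": joint angles; "qd": joint speeds; "tau": joint torques, N m; "tool_pos": TCP position; "orientation": TCP orientation; "force": force on the tool from outside, world axes, zero at the start; "moment": the same for the moment, N m; "width": finger opening in m.
Only numpy, scipy, OpenCV 4.12 (cv2) and the standard library are available. Lean on these libraries where they do the work, as an engineer would, in place of code of your own. Each camera call takes 0.05 s, during which the arm holds its last target. There are 200 camera calls.

## Task

Raise the chest's lid until the folding stay inside its right end snaps through straight and holds the lid up by itself, then stand the brush pot with the red flowers upright on the round red pad in the chest, wholly on the pad, setting it down gently. Then unlock the stay by pressing its red knee knob back and down through straight, which first lifts the lid slightly and then folds the knee, and only after that lower the lid gently, without letting it slam, until it is fully shut. Let go of everything and leave the other pot, the jar and the paperweight where they are.

Things in the scene. Friction and masses are not known exactly. Their poses are not given: they have to be found in the camera images.
- chest: Black lacquered presentation chest with gold lines, 200 (its x) by 300 (its y) by 100 mm high, walls and floor 8 mm, fixed. Origin at the centre of its underside; its -x side is the front with the lid's tab, roughly facing the robot; +y is its left end, -y its right end. Its place and yaw differ each time.
- lid_hinge (a point): Middle of the lid's hinge line, on the far (+x) top edge of the chest, 100 mm up. The hinge line runs along the chest's y axis. The point's axes turn with the lid.
- lid_tab (a point): Point to pinch on the brass tab that sticks out from the middle of the lid's front edge: 16 mm wide (along the chest's y), 12 thick, 36 long. The point is 224 mm from the hinge line, 6 mm above the lid's underside, 20 mm out from the lid's edge; shut, it is 106 mm above the table. Pinched across its width it pivots between the fingers, so the hand can stay pointing down while the lid swings.
- lid (a joint): Lid angle, rad: 0 shut, grows as it opens; 1.40 is the most that the stay allows (stay straight), 1.36 to 1.39 at rest on the locked stay, which does not give way when the lid is pushed. A 12 mm panel, 0.6 kg, on a stiff hinge: let go above about 0.8 rad it stays where it is, below about 0.6 it falls shut. Lifting it at the tab takes about 4 N.
- stay_knee (a joint): Knee angle of the brass folding stay (two 76 mm bars), rad: 0 folded in the shut chest, 2.53 dead straight, 2.7 to 2.93 locked, bulging to the front and up. A spring snaps it into the lock once the lid is within about 0.02 rad of its most and is eased or let go. Pressing the knob (3 to 5 N) brings it back; below about 1.9 it stays folded, and folds on as the lid is lowered.
- knee_knob (a point): Middle of the red knob on the stay's knee: a round pin, 16 mm diameter, 32 mm long along the chest's y, pointing inwards at the right end, 110 mm right of the chest's middle. Locked, it is about 45 mm above the rim; it folds to the back (chest +x) and down, on a circle of 76 mm about the lower pivot. In the shut chest it is hidden inside.
- stay_pivot (a point): The stay's lower pivot axis, fixed to the chest 12 mm below the rim, 35 mm in front of the chest's middle (this point level with the knob's middle along y).
- pad (a point): Centre of the top of the round red pad on the chest's floor, 110 mm diameter, 11 mm above the table, in the left half of the chest.
- flower_pot: The pot to pack: black round brush pot, open top, 52 mm outside diameter, 70 mm high, 0.15 kg, with red bands and red flowers round its middle. Origin at the centre of its underside, z up.
- gold_pot: Another black brush pot of the same size, with gold bands and no flowers; to be left alone. Origin at the centre of its underside.
- tea_jar: Dark green round jar, 66 mm diameter, 125 mm high; to be left alone. Origin at the centre of its underside.
- paperweight: Black lacquered bar with a small painting, 110 x 34 x 18 mm, lying flat, long along its x; to be left alone. Origin at the centre of its underside.

How it is judged:
On the way, in this order (a step that is already met when the one before it is completed fails the run):
1. the lid is raised and its stay is locked past straight (value of joint stay_knee above 2.65 rad and value of joint lid above 1.15 rad), for 0.2 s.
2. the flower pot stands on the pad, let go, with the stay still locked (horizontal distance between flower_pot and pad below 0.03 m and z of flower_pot in the frame of pad between -0.006 and 0.008 m and angle between flower_pot's own z axis and vertical below 0.12 rad and contact force between the fingers and flower_pot below 0.1 N and linear speed of flower_pot below 0.03 m/s and value of joint stay_knee above 2.65 rad), for 0.2 s.
3. the stay's knee is folded back through straight with the lid still up (value of joint stay_knee below 2 rad and value of joint lid above 0.8 rad), for 0.1 s.
At the end, for the whole second after the job is handed in: The lid is fully shut (within 0.03 rad), with the flower pot at rest, upright (within 0.12 rad) on the pad, its axis within 30 mm of the pad's centre (value of joint lid below 0.03 rad and horizontal distance between flower_pot and pad below 0.03 m and z of flower_pot in the frame of pad between -0.006 and 0.008 m and angle between flower_pot's own z axis and vertical below 0.12 rad and linear speed of flower_pot below 0.02 m/s); the robot touches nothing.
It fails at once if the lid is slammed (below 0.4 rad it closes faster than 2 rad/s) (velocity of joint lid below -2 rad/s and value of joint lid below 0.4 rad).
It fails at once if the pot is dropped into the chest (over 0.7 m/s inside it) (linear speed of flower_pot above 0.7 m/s and horizontal distance between flower_pot and pad below 0.08 m and height (world z) of flower_pot below 0.08 m).
It fails at once if the gold pot is moved by more than 20 mm or tipped (distance of gold_pot from where it was at the start of the episode above 0.02 m or angle between gold_pot's own z axis and vertical above 0.3 rad).
It fails at once if the tea jar is moved by more than 20 mm or tipped (distance of tea_jar from where it was at the start of the episode above 0.02 m or angle between tea_jar's own z axis and vertical above 0.3 rad).
It fails at once if the paperweight is moved by more than 20 mm or tipped (distance of paperweight from where it was at the start of the episode above 0.02 m or angle between paperweight's own z axis and vertical above 0.3 rad).
It also fails if it takes over 72 s, if anything falls off the work surface, if the arm or the gripper's body presses on something with over 40 N, if the wrist force passes 120 N, or if a joint passes its speed limit or range.

## Working session

There is one attempt and no reset: what is moved stays moved. The work goes in short steps, Python scripts to look and compute and a tool call to move; the robot and the scene stay as the last step left them, time stands still between calls to the robot, and variables do not carry over. Pictures are saved under pics/ and viewed, about 8 in all and at most 12, crops included, and the job is handed in when it is done.

Besides the shell and the picture viewer there is one more tool, called after "Emit:" as name([rows], argument=value, ...), one row to a line, values as JSON. move_arm: Moves the arm, as the interface text tells. Its arguments: {"type":"object","properties":{"motion":{"type":"array"},"squeeze":{"type":"number"}},"required":["motion"]}

```bash
mkdir -p pics; cat > h.py <<'E'
import numpy as np, cv2
from station import manip
from scipy.spatial.transform import Rotation as Ro
def cam(n):
    d=manip.get_image(n); d['f']=200/np.tan(np.radians(d['fovy'])/2); return d
def pts(d):
    v,u=np.mgrid[0:400,0:640]; z=d['depth']
    c=np.stack([(u-d['cx'])/d['f']*z,(v-d['cy'])/d['f']*z,z],-1)
    return (c-d['t'])@d['R']
def ray(d,u,v,h):
    o=-d['R'].T@d['t']; r=d['R'].T@np.array([(u-d['cx'])/d['f'],(v-d['cy'])/d['f'],1]); return o+r*(h-o[2])/r[2]
def save(d,n): cv2.imwrite('pics/'+n,d['img'][:,:,::-1])
def st():
    s=manip.read_state(); R=Ro.from_rotvec(s['orientation']).as_matrix()
    return s,np.array(s['tool_pos']),R
def togo(X):  # shift in tool axes, cm
    s,p,R=st(); return np.round(R.T@(np.array(X)-p)*100,2)
E
python3 - <<'E'
from h import *
ims=[]
for n in('top','side'):
    d=cam(n); np.savez('pics/%s0.npz'%n,**d); ims.append(d['img']); print(n,d['fovy'],-d['R'].T@d['t'],(d['depth']==0).sum())
    save(d,n+'0.png')
s,p,R=st();print(p,R.round(3),s['width'],s['time_s'],s['force'])
E
```

```text
top 51.3909086004173 [0.35829135 0.0306139  1.2006442 ] 1023
side 55.460865715881674 [0.22347435 0.91399621 0.67593826] 1012
[ 0.20403865 -0.59044961  0.22289347] [[ 0.945  0.327 -0.   ]
 [ 0.327 -0.945  0.001]
 [-0.    -0.001 -1.   ]] 0.08525078181713988 0.1 [-0.34521654  0.15796741  0.08667129]
```

View pics/top0.png

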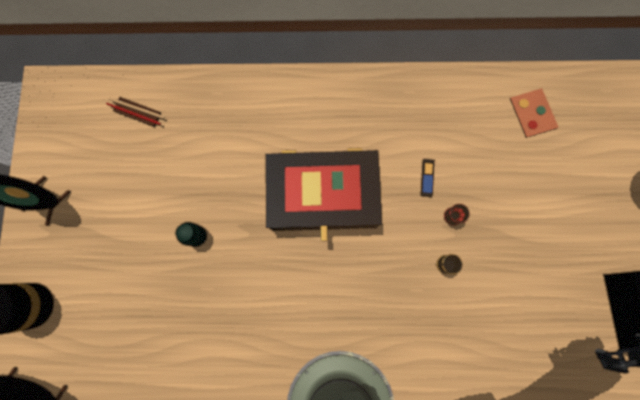

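View pics/side0.png

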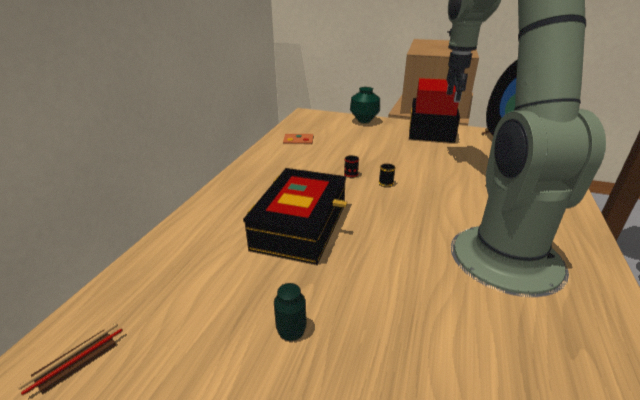

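The top view shows the chest at about (323,190) with its tab at (324,233). The flower pot is at (457,215), the gold pot at (450,265), the paperweight at (428,178) and the jar at (191,235). Next I'll measure these using depth.

```bash
python3 - <<'E'
from h import *
d=dict(np.load('pics/top0.npz')); P=pts(d); s=dict(np.load('pics/side0.npz')); S=pts(s)
def rect(m):
    q=P[m][:,:2]; return cv2.minAreaRect((q*1000).astype(np.float32)),len(q),np.median(P[m][:,2]),
v,u=np.mgrid[0:400,0:640]
box=lambda a,b,c,e:(u>a)&(u<b)&(v>c)&(v<e)
z=P[...,2]
print('table z',np.median(z[300:330,150:250]))
m=box(255,395,140,245)&(z>.105)&(z<.125);print('lid',rect(m))
hsv=cv2.cvtColor(d['img'],cv2.COLOR_RGB2HSV)
tab=box(316,332,228,245)&(z>.09); print('tab',rect(tab),P[tab].mean(0), P[tab].min(0),P[tab].max(0))
for n,b in dict(fl=(440,475,200,232),go=(432,470,250,282),jar=(170,215,215,255),pw=(415,440,150,202)).items():
    m=box(*b)&(z>.01); r=rect(m); zz=P[m][:,2]; t=m&(z>np.percentile(zz,90)-.008)
    print(n,r,'top',zz.max(),P[t].mean(0),cv2.minEnclosingCircle((P[t][:,:2]*1000).astype(np.float32)))
zs=S[...,2]
for n,b in dict(fl=(338,362,150,182),go=(376,398,158,190)).items():
    m=box(*b)&(zs>.012)&(zs<.1); q=S[m]; t=q[q[:,2]>.06]; print('side',n,len(q),q.min(0),q.max(0),cv2.minEnclosingCircle((t[:,:2]*1000).astype(np.float32)))
m=box(240,350,165,260)&(zs>.105)&(zs<.125);print('side lid',cv2.minAreaRect((S[m][:,:2]*1000).astype(np.float32)))
m=box(334,350,197,211)&(zs>.09)&(zs<.125);q=S[m];print('side tab',len(q),q.mean(0),q.min(0),q.max(0))
E
```

```text
table z 0.0021009263720074807
lid (((564.2932739257812, 46.87348175048828), (249.14891052246094, 306.7929992675781), 1.6697951555252075), 8758, np.float64(0.11402540325856966))
tab (((454.4825439453125, 44.547969818115234), (29.3009090423584, 15.777509689331055), 0.0751631110906601), 77, np.float64(0.11271984402386694)) [0.45469146 0.04400547 0.11274097] [0.43982528 0.03664327 0.10300341] [0.46912945 0.05244193 0.1173661 ]
fl (((437.5911865234375, -162.767822265625), (52.71734619140625, 416.8195495605469), 26.63791275024414), 385, np.float64(0.046250080515352635)) top 1.2006442010767873 [ 0.51687256 -0.32084144  0.07947264] ((443.50042724609375, -159.80372619628906), 208.61326599121094)
go (((381.1000671386719, -146.20733642578125), (52.73863220214844, 354.158447265625), 0.679182767868042), 350, np.float64(0.052191594174854236)) top 1.2006442010767873 [ 0.381501   -0.28521094  0.11154054] ((374.6122741699219, -146.28428649902344), 177.6495819091797)
jar (((427.9111022949219, 240.65866088867188), (434.0823669433594, 86.22833251953125), 82.89739990234375), 651, np.float64(0.10319776021
[... 218 characters left out ...]
43176269531), 470, np.float64(0.019503274971455743)) top 1.2006442010767873 [ 0.62847237 -0.25256194  0.02773768] ((521.2412719726562, -122.28642272949219), 223.45298767089844)
side fl 265 [ 0.48955726 -0.34886613  0.01214715] [ 0.54330159 -0.29165042  0.07208463] ((517.1956176757812, -320.0893859863281), 28.225549697875977)
side go 291 [ 0.3530542  -0.32287099  0.01220822] [ 0.40632995 -0.26416969  0.07246169] ((378.6612243652344, -292.4781494140625), 28.486173629760742)
side lid ((561.3060913085938, 48.731224060058594), (247.22467041015625, 312.87890625), 1.6750750541687012)
side tab 77 [0.45483223 0.04778268 0.10829767] [0.43758215 0.00456326 0.09209782] [0.47925163 0.05835573 0.1138668 ]
```

Emit:
move_arm([
  [[0.5,6.6,-4.0,-0.7,0.5],[0.5,13.2,-8.1,-1.4,1],[0.5,19.8,-12.2,-2.0,1.5],[0.5,26.4,-16.3,-2.7,2],[0.5,26.4,-16.3,-2.7,2],[0.5,29.5,-22.5,-2,2.5],[0.5,32,-27.4,-1.5,3],[0.5,34,-32.4,-1,3.5],[0.5,36.5,-37.5,0,3.5],[0.5,39.5,-44,1,3.5],[0.5,42,-50,2,3.5],[0.5,44.2,-52,2.3,3.5]],
], squeeze=40)

```text
time_s: 1.1
tool_pos: [0.4118, -0.1491, 0.2225]
orientation: [-3.141, -0.043, 0.001]
force: [1.5, -1.1, 0.9]
width: 0.0428
```

```bash
python3 - <<'E'
from h import *
d=dict(np.load('pics/top0.npz')); P=pts(d); z=P[...,2]
m=(abs(P[...,0]-.57)<.085)&(abs(P[...,1]-.047)<.22)&(z>.108)&(z<.125)
print(cv2.minAreaRect((P[m][:,:2]*1000).astype(np.float32)))
m=(abs(P[...,1]-.048)<.2)&(abs(P[...,0]-.57)<.2)&(z>.108)&(z<.125)
for y in(-.06,-.03,0.02,.07,.1,.13,.16):
    k=m&(abs(P[...,1]-y)<.008); print(y,P[k][:,0].min().round(4),P[k][:,0].max().round(4))
print(togo([.4525,.046,.2]),st()[1],st()[2].round(3),manip.read_state()['time_s'])
E
```

```text
((570.7376098632812, 46.938995361328125), (168.82855224609375, 309.478271484375), 0.19116991758346558)
-0.06 0.4818 0.69
-0.03 0.4795 0.6903
0.02 0.479 0.6809
0.07 0.4766 0.682
0.1 0.4763 0.678
0.13 0.4761 0.6848
0.16 0.4758 0.685
[  4.6  -19.39   2.26] [ 0.41183061 -0.1490509   0.22247949] [[ 1.     0.027 -0.   ]
 [ 0.027 -1.     0.001]
 [-0.    -0.001 -1.   ]] 1.1
```

Emit:
move_arm([
  [[0.5,1.6,-4,0.5,0],[0.5,3,-8,1.5,0],[0.5,4,-12,2.5,0],[0.5,4.7,-16,3.5,0],[0.5,4.7,-19.2,4.5,0],[0.5,4.7,-19.2,5,0],[0.5,4.7,-19.2,5,0],[0.5,4.7,-19.2,7.5,0],[0.5,4.7,-19.2,10,0],[0.5,4.7,-19.2,11.5,0],[0.5,4.7,-19.2,11.5,0]],
])

```text
time_s: 2.02
tool_pos: [0.4522, 0.0428, 0.1056]
orientation: [3.141, 0.04, -0.007]
force: [-0.3, -0.4, -0.0]
width: 0.0427
```

```bash
python3 - <<'E'
from h import *
print(togo([.4535,.0445,.108]),st()[1]); d=cam('top');e=cam('side')
im=np.hstack([cv2.resize(d['img'][130:290,230:430],None,fx=2,fy=2),cv2.resize(e['img'][140:300,240:440],None,fx=2,fy=2)])
cv2.imwrite('pics/a.png',im[:,:,::-1])
E
```

```text
[ 0.13 -0.16 -0.25] [0.45218849 0.04282878 0.10555063]
```

View pics/a.png

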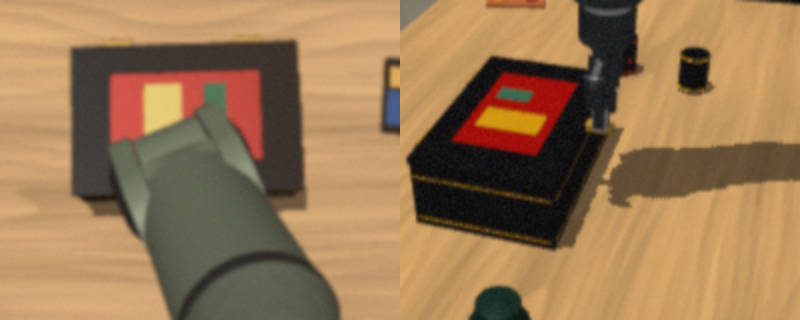

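The side view shows the fingers straddling the tab, at about (600,127) in the crop. Closing.

Emit:
move_arm([
  [[0.5,0.1,-0.15,-0.2,0],[0,0.1,-0.15,-0.2,0],[0,0.1,-0.15,-0.2,0],[0,0.1,-0.15,-0.2,0],[0,0.1,-0.15,-0.2,0],[0,0.1,-0.15,-0.2,0]],
])

```text
time_s: 2.62
tool_pos: [0.4546, 0.0449, 0.1102]
orientation: [-3.141, -0.041, 0.001]
force: [-0.4, 0.6, -0.5]
width: 0.0001
```

```bash
python3 - <<'E'
from h import *
s,p,R=st(); print(p,s['width'],s['force'],R.round(3))
H=np.array([.6805,.0505,.100]); c=np.array([np.cos(.027),np.sin(.027),0])
r=(H-p)@c; h=p[2]-.1; print(r,h)
for t in np.r_[0:1.401:.1,1.39,1.42]:
    X=p+c*(r-r*np.cos(t)+h*np.sin(t))+np.array([0,0,r*np.sin(t)+h*np.cos(t)-h]); print(round(t,2),togo(X))
E
```

```text
[0.45456128 0.04492907 0.11018479] 0.0001012917872135164 [-0.38601266  0.60617537 -0.53378034] [[ 1.     0.026 -0.001]
 [ 0.026 -1.     0.   ]
 [-0.001 -0.    -1.   ]]
0.22600677103996147 0.010184786113422384
0.0 [0. 0. 0.]
0.1 [ 0.21 -0.   -2.25]
0.2 [ 0.65 -0.   -4.47]
0.3 [ 1.31 -0.   -6.63]
0.4 [ 2.17 -0.01 -8.72]
0.5 [ 3.250e+00 -1.000e-02 -1.071e+01]
0.6 [ 4.510e+00 -1.000e-02 -1.259e+01]
0.7 [ 5.960e+00 -1.000e-02 -1.432e+01]
0.8 [ 7.570e+00 -1.000e-02 -1.591e+01]
0.9 [  9.34  -0.02 -17.33]
1.0 [ 11.23  -0.02 -18.56]
1.1 [ 13.24  -0.02 -19.6 ]
1.2 [ 1.535e+01 -2.000e-02 -2.043e+01]
1.3 [ 1.752e+01 -2.000e-02 -2.104e+01]
1.4 [ 19.75  -0.03 -21.44]
1.39 [ 19.52  -0.03 -21.41]
1.42 [ 20.2   -0.03 -21.49]
```

```bash
python3 - <<'E'
from h import *
d=cam('top');e=cam('side'); S=pts(e)
cv2.imwrite('pics/b.png',cv2.resize(e['img'][150:230,290:390],None,fx=6,fy=6,interpolation=cv2.INTER_CUBIC)[:,:,::-1])
h=cv2.cvtColor(e['img'],cv2.COLOR_RGB2HSV); m=(h[...,0]>15)&(h[...,0]<32)&(h[...,1]>140)&(h[...,2]>90); 
v,u=np.mgrid[0:400,0:640]; m&=(u>330)&(u<350)&(v>195)&(v<213); q=S[m]; print(m.sum(),q.min(0),q.max(0),np.median(q,0)); print(u[m].min(),u[m].max(),v[m].min(),v[m].max())
E
```

```text
76 [ 0.43742198 -0.12453254  0.00109774] [0.47872037 0.05558867 0.11397041] [0.45655702 0.05174729 0.10972753]
333 347 199 207
```

View pics/b.png

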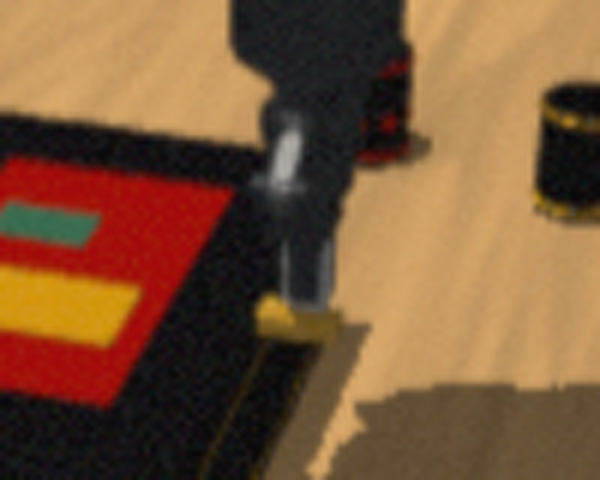

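```bash
python3 - <<'E'
from h import *
e=cam('side'); S=pts(e)
for v in range(190,208,2): print(v,[tuple((S[v,u]*1000).round().astype(int)) for u in (334,337,340,342,344)])
d=cam('top');P=pts(d); print(st()[1])
E
```

```text
190 [(np.int64(491), np.int64(-12), np.int64(111)), (np.int64(457), np.int64(77), np.int64(167)), (np.int64(447), np.int64(82), np.int64(171)), (np.int64(442), np.int64(82), np.int64(173)), (np.int64(439), np.int64(70), np.int64(166))]
192 [(np.int64(487), np.int64(1), np.int64(112)), (np.int64(463), np.int64(56), np.int64(148)), (np.int64(454), np.int64(58), np.int64(150)), (np.int64(448), np.int64(57), np.int64(151)), (np.int64(444), np.int64(53), np.int64(150))]
194 [(np.int64(484), np.int64(10), np.int64(111)), (np.int64(464), np.int64(50), np.int64(138)), (np.int64(453), np.int64(60), np.int64(146)), (np.int64(448), np.int64(57), np.int64(145)), (np.int64(444), np.int64(51), np.int64(142))]
196 [(np.int64(481), np.int64(21), np.int64(111)), (np.int64(463), np.int64(52), np.int64(132)), (np.int64(452), np.int64(61), np.int64(140)), (np.int64(447), np.int64(61), np.int64(141)), (np.int64(443), np.int64(55), np.int64(139))]
198 [(np.int64(478), np.int64(32), np.int64(112)), (np.int64(463), np.int64(54), np.int64(128)), (np.int64(454), np.int64(56), np.int64(130)), (np.int64(447), n
[... 348 characters left out ...]
int64(112)), (np.int64(463), np.int64(51), np.int64(112)), (np.int64(455), np.int64(48), np.int64(113)), (np.int64(451), np.int64(43), np.int64(110)), (np.int64(445), np.int64(42), np.int64(111))]
204 [(np.int64(470), np.int64(55), np.int64(107)), (np.int64(462), np.int64(55), np.int64(109)), (np.int64(454), np.int64(53), np.int64(109)), (np.int64(448), np.int64(52), np.int64(110)), (np.int64(443), np.int64(51), np.int64(110))]
206 [(np.int64(478), np.int64(28), np.int64(82)), (np.int64(462), np.int64(54), np.int64(101)), (np.int64(453), np.int64(54), np.int64(103)), (np.int64(449), np.int64(50), np.int64(102)), (np.int64(442), np.int64(53), np.int64(105))]
[0.45446256 0.04498529 0.10996987]
```

Emit:
move_arm([
  [[0,0,0,-2,0],[0,0,0,-4,0],[0,0,0,-4,0],[0,0,0,-4,0]],
])

```text
time_s: 3.15
tool_pos: [0.455, 0.0449, 0.1506]
orientation: [-3.141, -0.041, -0.001]
force: [0.1, -0.1, 0.1]
width: -0.0
```

```bash
python3 - <<'E'
from h import *
s,p,R=st(); print(p)
e=cam('side'); S=pts(e)
m=(abs(S[...,0]-p[0])<.018)&(abs(S[...,1]-p[1])<.03)&(S[...,2]>.118)&(S[...,2]<.24)
q=S[m]; print(len(q),np.sort(q[:,2])[:12].round(3)); k=q[q[:,2]<q[:,2].min()+.03]; print(k.min(0),k.max(0),k.mean(0))
s0=dict(np.load('pics/side0.npz'));S=pts(s0); m=(abs(S[...,0]-.204)<.1)&(abs(S[...,1]+.59)<.1)&(S[...,2]>.1)&(S[...,2]<.4)
q=S[m]; print(len(q),np.sort(q[:,2])[:12].round(3)); k=q[q[:,2]<q[:,2].min()+.02]; print(k.mean(0))
E
```

```text
[0.45502273 0.04494449 0.15060888]
171 [0.159 0.16  0.16  0.16  0.16  0.162 0.162 0.163 0.164 0.165 0.165 0.166]
[0.44235726 0.03785881 0.15872157] [0.46489266 0.06348394 0.18857848] [0.45215864 0.05536222 0.17568861]
778 [0.242 0.244 0.244 0.244 0.245 0.247 0.247 0.247 0.247 0.247 0.248 0.248]
[ 0.20270219 -0.58350833  0.25347942]
```

Emit:
move_arm([
  [[0.5,0,0,0,0],[0.5,0,0,0,0],[0.5,0,0,0,0],[0.5,0,0,2,0],[0.5,0,0,4,0],[0.5,0,0,5.5,0],[0.5,0,0,6.5,0],[0.5,0,0,6.7,0],[0.5,0,0,6.7,0]],
])

```text
time_s: 3.95
tool_pos: [0.4542, 0.0449, 0.0825]
orientation: [-3.141, -0.041, 0.003]
force: [0.1, -0.4, 0.7]
width: 0.0427
```

Emit:
move_arm([
  [[0,0,0,0,0],[0,0,0,0,0],[0,0,0,0,0],[0,0,0,0,0],[0,0,0,0,0]],
])

```text
time_s: 4.37
tool_pos: [0.4546, 0.0441, 0.0833]
orientation: [3.141, 0.04, -0.001]
force: [-1.1, -5.9, 6.4]
width: 0.015
```

```bash
python3 - <<'E'
from h import *
s,p,R=st(); print(p,s['width'])
e=cam('side'); 
cv2.imwrite('pics/c.png',cv2.resize(e['img'][150:230,290:390],None,fx=5,fy=5,interpolation=cv2.INTER_CUBIC)[:,:,::-1])
E
```

```text
[0.45464834 0.04411139 0.08334707] 0.015038985695175559
```

View pics/c.png

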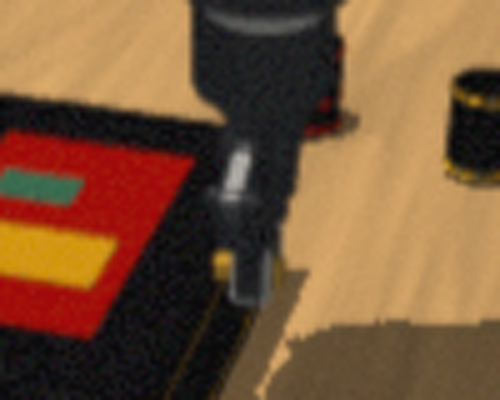

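The tab is gripped (width 15 mm). The camera shows the true tool about 26 mm higher than the reported z. I'll lift along the arc now.

Emit:
move_arm([
  [[0,0.19,0,-2.25,0],[0,0.61,0,-4.47,0],[0,1.25,0,-6.64,0],[0,2.1,0,-8.74,0],[0,3.15,0,-10.74,0],[0,4.4,0,-12.62,0],[0,5.83,0,-14.37,0],[0,7.43,0,-15.97,0],[0,9.18,0,-17.4,0],[0,11.06,0,-18.65,0],[0,11.06,0,-18.65,0],[0,11.06,0,-18.65,0]],
])

```text
time_s: 5.42
tool_pos: [0.566, 0.0473, 0.2714]
orientation: [3.141, 0.04, 0.002]
force: [-4.3, -0.1, 11.0]
width: 0.015
```

```bash
python3 - <<'E'
from h import *
s,p,R=st(); print(p,s['width'],s['force'],R.round(3),s['qpos'])
p0=np.array([.4546,.0441,.0833]); c=np.array([np.cos(.027),np.sin(.027),0]); r=.226;h=.008
f=lambda t:p0+c*(r-r*np.cos(t)+h*np.sin(t))+np.array([0,0,r*np.sin(t)-h*(1-np.cos(t))])
for t in (1,1.1,1.2,1.3,1.35,1.38,1.4,1.42): print(t,togo(f(t)))
E
```

```text
[0.56601932 0.04729249 0.27141814] 0.014969506339773292 [-4.34241    -0.053862   10.97974429] [[ 1.     0.025  0.001]
 [ 0.025 -1.    -0.   ]
 [ 0.001  0.    -1.   ]] [-0.00429416  0.39004595 -0.24875928  1.68816771  0.10693936  1.07564232
 -1.83143185]
1 [-0.08  0.02  0.16]
1.1 [ 1.92  0.02 -0.89]
1.2 [ 4.01  0.01 -1.74]
1.3 [ 6.18  0.01 -2.37]
1.35 [ 7.29  0.01 -2.61]
1.38 [ 7.96  0.   -2.72]
1.4 [ 8.4   0.   -2.79]
1.42 [ 8.85  0.   -2.84]
```

Emit:
move_arm([
  [[0,1,0,-0.5,0],[0,2,0,-0.9,0],[0,3,0,-1.35,0],[0,4,0,-1.74,0],[0,5,0,-2.05,0],[0,6,0,-2.3,0],[0,7,0,-2.5,0],[0,7.6,0,-2.65,0],[0,8,0,-2.7,0],[0,8,0,-2.7,0]],
])

```text
time_s: 6.25
tool_pos: [0.6465, 0.0497, 0.2991]
orientation: [-3.141, -0.04, -0.003]
force: [-0.4, 2.0, 4.6]
width: 0.0153
```

```bash
python3 - <<'E'
from h import *
d=cam('top'); e=cam('side'); np.savez('pics/s1.npz',**e); np.savez('pics/t1.npz',**d)
cv2.imwrite('pics/d.png',np.hstack([d['img'][100:300,220:480],e['img'][90:290,210:450]])[:,:,::-1].repeat(1.5.__int__() if 0 else 1,0))
E
```

```text
(no output)
```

View pics/d.png

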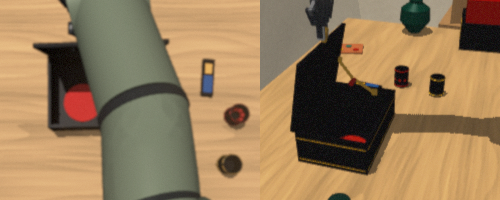

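The lid is nearly fully up. The stay is still slightly bent, with the red knob at about (300,172) in the side image, and the pad is visible. I'll push on to the stop and then ease off.

Emit:
move_arm([
  [[0,0.2,0,-0.03,0],[0,0.4,0,-0.06,0],[0,0.5,0,-0.08,0],[0,0.6,0,-0.1,0],[0,0.7,0,-0.1,0],[0,0.7,0,-0.1,0]],
])

```text
time_s: 6.85
tool_pos: [0.6531, 0.0499, 0.2999]
orientation: [-3.141, -0.04, -0.003]
force: [-1.6, 1.6, 0.5]
width: 0.0149
```

```bash
cat > lid.py <<'E'
from h import *
C=np.array([np.cos(.028),np.sin(.028),0]); N=np.array([-C[1],C[0],0]); H=np.array([.6805,.0505,.1])
def loc(X): d=np.asarray(X)-H; return np.stack([d@C,d@N,d[...,2]],-1)
def stay(e,verbose=1):
    S=pts(e); L=loc(S); h=cv2.cvtColor(e['img'],cv2.COLOR_RGB2HSV)
    # red knob
    red=((h[...,0]<8)|(h[...,0]>172))&(h[...,1]>130)&(h[...,2]>60)
    m=red&(L[...,1]<-.07)&(L[...,1]>-.15)&(L[...,2]>-.05)&(L[...,2]<.12)&(abs(L[...,0]+.1)<.12)
    k=L[m]; print('knob',m.sum(),np.median(k,0).round(4) if len(k) else None)
    if len(k):
        K=np.median(k,0); piv=np.array([-.135,-.012]); v=K[[0,2]]-piv
        print(' knob dist from pivot',np.hypot(*v).round(4),'ang from front-up',np.degrees(np.arctan2(v[1],v[0])).round(1))
    # lid inner face (dark) plane angle: points between
    m=(L[...,1]>0.03)&(L[...,1]<.14)&(L[...,2]>.04)&(L[...,2]<.2)&(L[...,0]>-.2)&(L[...,0]<.1)
    q=L[m]; 
    if len(q)>50: 
        a=np.polyfit(q[:,2],q[:,0],1); print('lid',len(q),'ang',(np.pi/2+np.arctan(a[0])).round(3),a[1].round(4))
E
python3 - <<'E'
from lid import *
stay(dict(np.load('pics/s1.npz')))
stay(cam('side'))
E
```

```text
knob 32 [-0.0767 -0.1004  0.0313]
 knob dist from pivot 0.0726 ang from front-up 36.6
lid 905 ang 1.38 -0.0045
knob 29 [-0.087  -0.1001  0.0454]
 knob dist from pivot 0.0748 ang from front-up 50.1
lid 929 ang 1.404 -0.0039
```

Emit:
move_arm([
  [[0,-0.2,0,0,0],[0,-0.4,0,0,0],[0.4,-0.4,0,0,0],[0.5,-0.4,0,0,0],[0.5,-0.4,0,0,0],[0.5,-0.4,0,0,0]],
])

```text
time_s: 7.4
tool_pos: [0.6491, 0.0495, 0.3002]
orientation: [-3.141, -0.04, -0.003]
force: [0.2, -0.2, -0.0]
width: 0.0425
```

```bash
python3 - <<'E'
from lid import *
stay(cam('side')); s,p,R=st(); print(p,s['qpos'],R.round(3))
E
```

```text
knob 29 [-0.0921 -0.1     0.0506]
 knob dist from pivot 0.0759 ang from front-up 55.6
lid 902 ang 1.389 -0.0043
[0.64911268 0.04954554 0.30016008] [-0.0187941   0.50789964 -0.23130211  1.42348518  0.11914837  1.22170428
 -1.80788666] [[ 1.     0.025  0.002]
 [ 0.025 -1.     0.   ]
 [ 0.002 -0.    -1.   ]]
```

The stay is locked: lid about 1.385 and the knob 50 mm above the rim, holding on its own. Next is the flower pot.

Emit:
move_arm([
  [[0.5,0,0,-3,0],[0.5,0,0,-6,0],[0.5,-2,1.5,-6,0],[0.5,-4.5,5,-6,0],[0.7,-7,9,-6,0],[1,-9,13,-6,0],[1,-11,17,-6,0],[1,-13,21,-5,0],[1,-14.1,25,-3,0],[1,-14.1,29,0,0],[1,-14.1,33,3,0],[1,-14.1,36.7,6,0]],
])

```text
time_s: 8.45
tool_pos: [0.5168, -0.2898, 0.2651]
orientation: [3.14, 0.039, 0.006]
force: [1.4, 0.2, 1.0]
width: 0.0856
```

```bash
python3 - <<'E'
from lid import *
d=cam('top');P=pts(d);h=cv2.cvtColor(d['img'],cv2.COLOR_RGB2HSV)
L=loc(P); red=((h[...,0]<8)|(h[...,0]>172))&(h[...,1]>130)&(h[...,2]>60)
m=red&(L[...,2]<-.07)&(L[...,2]>-.11)&(L[...,1]>-.02)&(L[...,1]<.16)&(L[...,0]<0)&(L[...,0]>-.2)
q=(P[m][:,:2]*1000).astype(np.float32); print('pad',m.sum(),cv2.minEnclosingCircle(q),cv2.fitEllipse(cv2.convexHull(q)),np.median(P[m],0),L[m].min(0),L[m].max(0))
e=cam('side');stay(e); S=pts(e)
for nm,Q in(('top',P),('side',S)):
    k=(np.hypot(Q[...,0]-.517,Q[...,1]+.32)<.045)&(Q[...,2]>.06)&(Q[...,2]<.08)
    print(nm,k.sum(),cv2.minEnclosingCircle((Q[k][:,:2]*1000).astype(np.float32)) if k.sum() else '')
s,p,R=st();print(p,s['qpos'],togo([.517,-.3205,.1]),R.round(3))
E
```

```text
pad 1173 ((558.6177978515625, 109.58638763427734), 57.83430862426758) ((557.5289306640625, 109.20536804199219), (112.20929718017578, 113.96710968017578), 161.74609375) [0.55689229 0.10928574 0.01266903] [-0.17751638  0.00472067 -0.09542912] [-0.06663443  0.1188328  -0.08065106]
knob 34 [-0.0917 -0.101   0.0511]
 knob dist from pivot 0.0765 ang from front-up 55.6
lid 915 ang 1.389 -0.0043
top 135 ((518.7124633789062, -324.1070556640625), 27.519258499145508)
side 76 ((517.5965576171875, -321.69683837890625), 29.424556732177734)
[ 0.51435847 -0.292548    0.26130085] [ 0.49518399  0.43404994 -0.1105945   1.64074639  0.05380265  1.07299903
 -1.18264315] [ 0.26  2.81 16.13] [[ 1.     0.019 -0.003]
 [ 0.019 -1.     0.   ]
 [-0.003 -0.001 -1.   ]]
```

Emit:
move_arm([
  [[1,0.3,2,3,0],[1,0.3,3,6,0],[1,0.3,3,9,0],[1,0.3,3,12,0],[1,0.3,3,14,0],[1,0.3,3,14,0],[1,0.3,3,14,0]],
])

```text
time_s: 9.13
tool_pos: [0.5174, -0.3222, 0.1213]
orientation: [-3.14, -0.03, 0.007]
force: [0.2, -0.7, 1.8]
width: 0.0852
```

```bash
python3 - <<'E'
from lid import *
print(togo([.518,-.3225,.02]),st()[1],st()[2].round(3))
e=cam('side'); cv2.imwrite('pics/e.png',cv2.resize(e['img'][110:200,310:430],None,fx=4,fy=4)[:,:,::-1])
E
```

```text
[ 0.1   0.04 10.13] [ 0.51741192 -0.32220534  0.12132179] [[ 1.     0.019 -0.004]
 [ 0.019 -1.     0.001]
 [-0.004 -0.001 -1.   ]]
```

View pics/e.png

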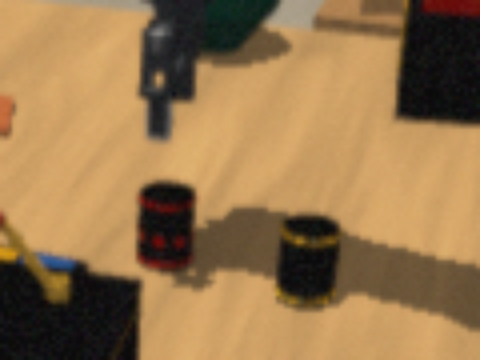

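The open hand is above the flower pot, at (165,225) in the crop. Descending and gripping.

Emit:
move_arm([
  [[1,0.1,0.05,3,0],[1,0.1,0.05,6,0],[1,0.1,0.05,8.5,0],[1,0.1,0.05,9.8,0],[1,0.1,0.05,10.1,0],[1,0.1,0.05,10.1,0],[0.4,0.1,0.05,10.1,0],[0.4,0.1,0.05,10.1,0],[0.4,0.1,0.05,10.1,0],[0.4,0.1,0.05,10.1,0],[0.4,0.1,0.05,10.1,0]],
])

```text
time_s: 10.1
tool_pos: [0.5195, -0.3235, 0.0231]
orientation: [3.14, 0.03, -0.001]
force: [-2.7, 1.5, 14.2]
width: 0.0516
```

```bash
python3 - <<'E'
from lid import *
s,p,R=st();print(p,R.round(3),s['width'],s['force'],s['qpos'])
e=cam('side'); cv2.imwrite('pics/f.png',cv2.resize(e['img'][110:200,310:430],None,fx=4,fy=4)[:,:,::-1])
print(togo([.5577,.1092,.1]))
E
```

```text
[ 0.51954868 -0.32352123  0.02314995] [[ 1.     0.019 -0.001]
 [ 0.019 -1.    -0.001]
 [-0.001  0.001 -1.   ]] 0.05157849620840548 [-2.73318443  1.53681096 14.22425082] [ 0.51770113  0.76379033 -0.08577849  1.75935658  0.10380837  0.62297973
 -1.18029194]
[  4.64 -43.18  -7.73]
```

Emit:
move_arm([
  [[0.4,0,0,-1.5,0],[0.4,0,0,-4,0],[0.4,0,0,-7,0],[0.4,-0.5,-0.5,-10,0],[0.4,-2,-2.5,-13,0],[0.4,-3.5,-6,-15.5,0],[0.4,-5,-9.5,-17,0],[0.4,-6,-13,-17,0],[0.4,-6.5,-16.5,-17,0],[0.4,-6.5,-20,-17,0],[0.4,-6.2,-23.5,-17,0],[0.4,-6,-27,-17,0]],
])

```text
time_s: 11.15
tool_pos: [0.4543, -0.0531, 0.1939]
orientation: [3.14, 0.03, 0.002]
force: [1.4, -0.2, -1.4]
width: 0.0515
```

```bash
python3 - <<'E'
from lid import *
s,p,R=st();print(p,R.round(3),s['width'],s['force'])
print(togo([.4600,.1092,.2]),togo([.5577,.1092,.2]))
E
```

```text
[ 0.454345   -0.05307971  0.19385244] [[ 1.     0.019  0.001]
 [ 0.019 -1.    -0.001]
 [ 0.001  0.001 -1.   ]] 0.05151328581395142 [ 1.38276438 -0.1618044  -1.41771091]
[  0.87 -16.21  -0.64] [ 10.64 -16.03  -0.63]
```

Emit:
move_arm([
  [[0.4,0.2,-3.5,0,0],[0.4,0.4,-7,0,0],[0.4,0.6,-10.5,0,0],[0.4,1.5,-14,0,0],[0.4,4,-16,0,0],[0.4,6.5,-16,0,0],[0.4,9,-16,0,0],[0.4,10.6,-16,0,0],[0.4,10.6,-16,0,0],[0.4,10.6,-16,0,0]],
])

```text
time_s: 11.98
tool_pos: [0.5574, 0.1088, 0.1938]
orientation: [3.14, 0.029, 0.001]
force: [-0.3, -0.7, -1.5]
width: 0.0508
```

```bash
python3 - <<'E'
from lid import *
s,p,R=st();print(p,R.round(3),s['width'],s['force'])
print(togo([.5577,.1092,.036]))
e=cam('side');stay(e); d=cam('top')
cv2.imwrite('pics/g.png',np.hstack([cv2.resize(e['img'][110:290,220:400],None,fx=2,fy=2),cv2.resize(d['img'][130:310,240:420],None,fx=2,fy=2)])[:,:,::-1])
E
```

```text
[0.55739139 0.10882727 0.19383262] [[ 1.     0.019  0.001]
 [ 0.019 -1.    -0.001]
 [ 0.001  0.001 -1.   ]] 0.05079940199989493 [-0.26740549 -0.7298344  -1.53247407]
[ 0.02 -0.06 15.78]
knob 11 [-0.0943 -0.1184  0.052 ]
 knob dist from pivot 0.0759 ang from front-up 57.5
lid 1831 ang 1.342 -0.0494
```

View pics/g.png

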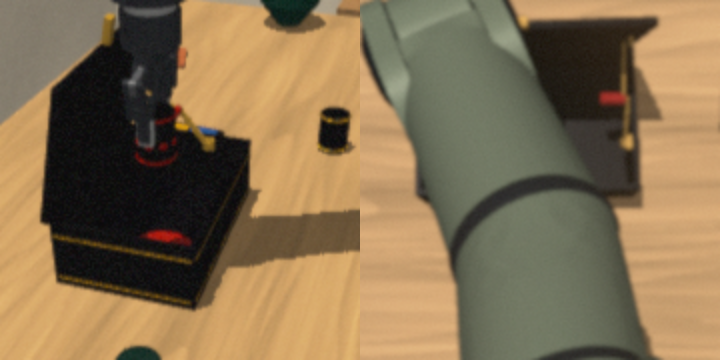

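The pot is held upright over the pad, and the stay is still locked. Lowering.

Emit:
move_arm([
  [[0.4,0,0,2.5,0],[0.4,0,0,5,0],[0.4,0,0,7.5,0],[0.4,0,0,10,0],[0.4,0,0,12,0],[0.4,0,0,13.5,0],[0.4,0,0,14.5,0],[0.4,0,0,14.8,0],[0.4,0,0,14.8,0]],
])

```text
time_s: 12.83
tool_pos: [0.5564, 0.1086, 0.046]
orientation: [3.14, 0.03, 0.0]
force: [-0.2, 0.1, -1.8]
width: 0.051
```

Emit:
move_arm([
  [[0.4,0,0,0.2,0],[0.4,0,0,0.4,0],[0.4,0,0,0.6,0],[0.4,0,0,0.8,0],[0.4,0,0,0.8,0]],
])

```text
time_s: 13.25
tool_pos: [0.5564, 0.1086, 0.0379]
orientation: [3.14, 0.03, 0.0]
force: [0.0, 0.0, -1.1]
width: 0.0512
```

Emit:
move_arm([
  [[0.4,0,0,0.1,0],[0.4,0,0,0.2,0],[0.4,0,0,0.3,0],[0.4,0,0,0.4,0],[0.4,0,0,0.4,0]],
])

```text
time_s: 13.67
tool_pos: [0.5565, 0.1086, 0.0342]
orientation: [3.14, 0.03, 0.001]
force: [-1.6, -1.4, 5.2]
width: 0.0511
```

Emit:
move_arm([
  [[0.6,0,0,0,0],[0.7,0,0,0,0],[0.85,0,0,0,0],[0.85,0,0,0,0],[0.85,0,0,0,0],[0.85,0,0,-1,0],[0.85,0,0,-3,0],[0.85,0,0,-6,0],[0.85,0,0,-9,0],[0.85,0,0,-12.5,0],[0.85,0,0,-16,0],[0.85,-2,0,-18,0]],
])

```text
time_s: 14.67
tool_pos: [0.539, 0.1087, 0.2185]
orientation: [3.141, 0.029, 0.009]
force: [0.6, -0.5, 0.8]
width: 0.0727
```

```bash
python3 - <<'E'
from lid import *
s,p,R=st();print(p,R.round(3),s['width'],s['force'],s['qpos'])
e=cam('side');stay(e); d=cam('top'); P=pts(d)
for nm,Q in(('top',P),('side',pts(e))):
    k=(np.hypot(Q[...,0]-.557,Q[...,1]-.109)<.04)&(Q[...,2]>.07)&(Q[...,2]<.092)
    print(nm,k.sum(),cv2.minEnclosingCircle((Q[k][:,:2]*1000).astype(np.float32)) if k.sum() else '',np.median(Q[k],0))
h=cv2.cvtColor(d['img'],cv2.COLOR_RGB2HSV);L=loc(P); red=((h[...,0]<8)|(h[...,0]>172))&(h[...,1]>130)&(h[...,2]>60)
m=red&(L[...,2]>-.03)&(L[...,1]<-.06); print('knob top',m.sum(),L[m].min(0),L[m].max(0),np.median(L[m],0))
E
```

```text
[0.53904609 0.10874155 0.21849221] [[ 1.     0.018  0.006]
 [ 0.018 -1.    -0.   ]
 [ 0.006  0.    -1.   ]] 0.07270935542344215 [ 0.63495925 -0.52087234  0.79803295] [-0.12992744  0.41269663 -0.23758299  1.8014393   0.12017932  0.93603601
 -1.97182729]
knob 33 [-0.0916 -0.1029  0.0516]
 knob dist from pivot 0.077 ang from front-up 55.7
lid 1182 ang 1.068 0.0225
top 0  [nan nan nan]
side 147 ((554.2306518554688, 111.20398712158203), 28.026918411254883) [0.55204785 0.11303951 0.07784977]
knob top 66 [-0.09559574 -0.12755279  0.04650622] [-0.08166778 -0.09879906  0.06025202] [-0.09007393 -0.11160919  0.05421324]
  return _methods._mean(a, axis=axis, dtype=dtype,
  ret = um.true_divide(
```

Contact and release look clean. Now the knob: I'll turn the hand 90° and press with the chest-back finger of the fully open gripper, so the body stays clear of the lid.

Emit:
move_arm([
  [[0.85,0,1.5,0,-1.4],[0.9,0,3,0,-2.8],[1,-0.1,4.5,0,-4.2],[1,-0.1,6,0,-5.6],[1,-0.1,7.5,0,-7],[1,-0.1,9,0,-8.4],[1,-0.1,10.5,0,-9.8],[1,-0.1,12,0,-11.2],[1,-0.1,13.5,0,-12.6],[1,-0.1,15,0,-14],[1,-0.1,16.8,0,-15.4],[1,-0.1,16.8,0,-16.8]],
])

```text
time_s: 15.77
tool_pos: [0.5381, -0.0628, 0.2181]
orientation: [2.308, 2.125, 0.003]
force: [-0.2, -0.4, -0.4]
width: 0.0852
```

```bash
python3 - <<'E'
from lid import *
d=cam('top');P=pts(d);e=cam('side');stay(e)
k=(np.hypot(P[...,0]-.557,P[...,1]-.109)<.04)&(P[...,2]>.07)&(P[...,2]<.092)
print('pot',k.sum(),cv2.minEnclosingCircle((P[k][:,:2]*1000).astype(np.float32)) if k.sum() else '')
s,p,R=st();print(p,R.round(3),s['qpos'],togo([.5405,-.0595,.18]), np.degrees(np.arctan2(R[1,0],R[0,0])))
cv2.imwrite('pics/h.png',np.hstack([cv2.resize(e['img'][110:290,220:400],None,fx=2,fy=2),cv2.resize(d['img'][130:310,240:420],None,fx=2,fy=2)])[:,:,::-1])
E
```

```text
knob 32 [-0.0915 -0.1019  0.051 ]
 knob dist from pivot 0.0765 ang from front-up 55.4
lid 907 ang 1.388 -0.0042
pot 126 ((555.8243408203125, 108.20465087890625), 27.630393981933594)
[ 0.53815959 -0.05990365  0.21818643] [[ 0.084  0.996  0.005]
 [ 0.996 -0.084 -0.   ]
 [ 0.     0.005 -1.   ]] [ 0.39639739  0.43349645 -0.52829674  1.81119211  0.26195831  0.96171369
 -0.32589377] [0.06 0.21 3.82] 85.18650951411888
```

View pics/h.png

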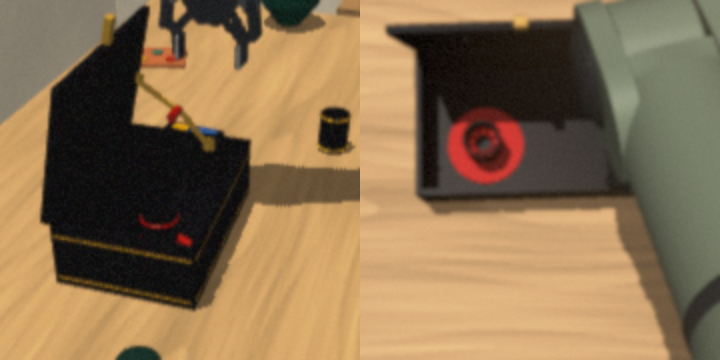

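The pot stands upright, centred on the pad, and the open hand is above the stay. I'll finish the turn and come down to just above the knob.

Emit:
move_arm([
  [[1,0.05,0.2,1,-1.3],[1,0.05,0.2,3,-1.3],[1,0.05,0.2,5,-1.3],[1,0.05,0.2,6.5,-1.3],[1,0.05,0.2,6.8,-1.3],[1,0.05,0.2,6.8,-1.3]],
])

```text
time_s: 16.37
tool_pos: [0.5401, -0.0589, 0.1496]
orientation: [2.189, 2.25, 0.003]
force: [-0.1, 0.5, 0.4]
width: 0.0853
```

```bash
python3 - <<'E'
from lid import *
e=cam('side');stay(e); s,p,R=st();print(p,R.round(3),loc(p),s['force'])
S=pts(e);L=loc(S)
m=(L[...,1]<-.06)&(L[...,1]>-.14)&(L[...,0]>-.11)&(L[...,0]<-.06)&(L[...,2]>.055)&(L[...,2]<.14)
q=L[m];
for z in np.arange(.055,.14,.008):
    k=q[abs(q[:,2]-z)<.004]; print(z.round(3),len(k),k.min(0).round(3) if len(k) else '',k.max(0).round(3) if len(k) else '')
cv2.imwrite('pics/i.png',cv2.resize(e['img'][100:220,250:390],None,fx=5,fy=5)[:,:,::-1])
E
```

```text
knob 31 [-0.0919 -0.102   0.0503]
 knob dist from pivot 0.0758 ang from front-up 55.3
lid 902 ang 1.389 -0.0043
[ 0.54056794 -0.05901011  0.15046738] [[-0.028  1.     0.004]
 [ 1.     0.028 -0.   ]
 [-0.     0.004 -1.   ]] [-0.14294309 -0.1055496   0.05046738] [1.01107075 0.59106572 0.10180294]
0.055 9 [-0.09  -0.127  0.055] [-0.066 -0.112  0.059]
0.063 11 [-0.076 -0.127  0.059] [-0.06  -0.122  0.067]
0.071 5 [-0.102 -0.128  0.068] [-0.062 -0.1    0.073]
0.079 14 [-0.103 -0.112  0.076] [-0.089 -0.092  0.082]
0.087 15 [-0.103 -0.109  0.083] [-0.089 -0.091  0.091]
0.095 15 [-0.102 -0.112  0.091] [-0.089 -0.092  0.099]
0.103 16 [-0.103 -0.108  0.099] [-0.09  -0.091  0.107]
0.111 12 [-0.102 -0.111  0.107] [-0.089 -0.089  0.115]
0.119 31 [-0.107 -0.113  0.115] [-0.073 -0.089  0.123]
0.127 32 [-0.109 -0.113  0.123] [-0.07  -0.087  0.131]
0.135 21 [-0.109 -0.115  0.132] [-0.074 -0.086  0.139]
```

View pics/i.png

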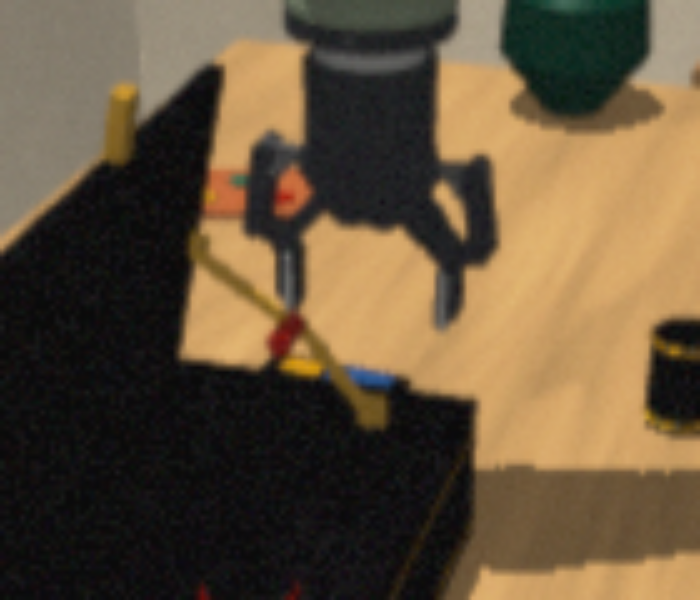

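The +x finger is right over the front half of the knob (finger tip at (290,300), knob at (285,335) in the crop), about 15 mm above it. Pressing along the knob's arc.

Emit:
move_arm([
  [[1,-0.3,0.1,0.7,0],[1,-0.3,0.2,1.4,0],[1,-0.3,0.4,1.7,0],[1,-0.3,0.7,2,0],[1,-0.3,1.0,2.3,0],[1,-0.3,1.3,2.6,0],[1,-0.3,1.55,2.9,0],[1,-0.3,1.8,3.2,0],[1,-0.3,1.8,3.2,0]],
])

```text
time_s: 17.17
tool_pos: [0.5591, -0.0614, 0.118]
orientation: [2.188, 2.25, 0.005]
force: [0.0, -1.1, 0.1]
width: 0.0853
```

```bash
python3 - <<'E'
from lid import *
e=cam('side');stay(e); s,p,R=st();print(loc(p),s['force'])
E
```

```text
knob 27 [-0.0794 -0.0981  0.0336]
 knob dist from pivot 0.0719 ang from front-up 39.3
lid 918 ang 1.396 -0.0042
[-0.12456591 -0.10846585  0.01831173] [ 0.1278856  -0.34778872  0.68206095]
```

Emit:
move_arm([
  [[1,0,0.2,0.3,0],[1,0,0.4,0.6,0],[1,0,0.6,0.9,0],[1,0,0.75,1.2,0],[1,0,0.9,1.5,0],[1,0,1.0,1.8,0],[1,0,1.0,1.8,0]],
])

```text
time_s: 17.8
tool_pos: [0.5691, -0.0611, 0.0997]
orientation: [2.188, 2.251, 0.004]
force: [0.0, 0.3, -0.7]
width: 0.0857
```

```bash
python3 - <<'E'
from lid import *
e=cam('side');stay(e); s,p,R=st();print(loc(p),s['force'])
cv2.imwrite('pics/j.png',cv2.resize(e['img'][100:220,250:390],None,fx=5,fy=5)[:,:,::-1])
E
```

```text
knob 29 [-0.0705 -0.0992  0.0159]
 knob dist from pivot 0.0702 ang from front-up 23.4
lid 680 ang 1.255 -0.0055
[-1.14482411e-01 -1.08398075e-01 -6.18251623e-05] [-0.28625447  0.71350211 -0.38886694]
```

View pics/j.png

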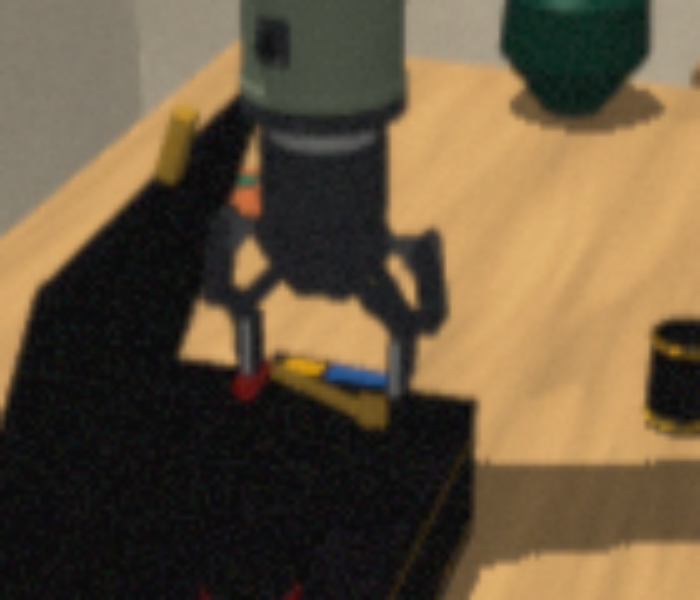

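The lid has dropped to about 1.25 with the knee folded down, at (250,380) in the crop. A little more for margin, then I'll lift away and check that it stays.

Emit:
move_arm([
  [[1,0,0.1,0.2,0],[1,0,0.1,0.4,0],[1,0,0.1,0.4,0],[1,0,0,-0.5,0],[1,0,-0.8,-2,0],[1,0,-2,-4,0],[1,0,-4,-7,0],[1,0,-6,-10,0],[1,0,-8,-12,0],[1,0,-10,-14,0],[1,0,-10,-14,0]],
])

```text
time_s: 18.77
tool_pos: [0.4673, -0.0642, 0.2429]
orientation: [2.186, 2.247, 0.006]
force: [2.2, -0.3, 1.0]
width: 0.0854
```

```bash
cat > tab.py <<'E'
from lid import *
def tab(e):
    L=loc(pts(e)); h=cv2.cvtColor(e['img'],cv2.COLOR_RGB2HSV)
    y=(h[...,0]>15)&(h[...,0]<32)&(h[...,1]>120)&(h[...,2]>70)
    rr=np.hypot(L[...,0],L[...,2]); m=y&(abs(L[...,1])<.02)&(rr>.2)&(rr<.25)
    q=L[m]; print('tab',m.sum(),np.median(q,0).round(4) if len(q) else '', 'angle',(np.median(np.arctan2(q[:,2],-q[:,0]))).round(3) if len(q) else '', 'world',np.median(pts(e)[m],0).round(4))
E
python3 - <<'E'
from tab import *
tab(dict(np.load('pics/s1.npz')))
e=cam('side');stay(e);tab(e); s,p,R=st();print(p,R.round(3),s['force'],s['qpos'])
E
```

```text
tab 214 [ 0.1783  0.0026 -0.0999] angle -2.628 world [8.586e-01 5.430e-02 1.000e-04]
knob 40 [-0.0684 -0.106   0.0168]
 knob dist from pivot 0.0725 ang from front-up 23.4
lid 684 ang 1.255 -0.0056
tab 253 [-0.0674  0.0053 -0.0992] angle -0.445 world [0.6128 0.0556 0.0008]
[ 0.46842644 -0.06438032  0.24144609] [[-0.027  1.     0.007]
 [ 1.     0.027 -0.001]
 [-0.002  0.007 -1.   ]] [ 0.36089723 -0.2606253  -0.35810426] [ 0.4973145   0.29756119 -0.59373053  1.94858032  0.20597134  0.94684785
 -0.16871988]
```

The knee stays folded (about 1.7 rad by geometry) and the lid holds at about 1.25. I'll turn back and go above the tab.

Emit:
move_arm([
  [[1,0,-0.5,-2.5,1.4],[1,0,-0.5,-5,2.8],[0.8,0,-0.5,-7.5,4.2],[0.5,0.5,-0.5,-10,5.6],[0.5,2,0,-12,7],[0.5,4,2,-12,8.4],[0.5,6,4,-12,9.8],[0.5,8,6,-12,11.2],[0.5,10,9,-12,12.6],[0.5,10.9,12,-12,14],[0.5,10.9,14.5,-12,15.4],[0.5,10.9,15.2,-12,16.8]],
])

```text
time_s: 19.82
tool_pos: [0.6195, 0.05, 0.36]
orientation: [3.134, 0.199, 0.009]
force: [0.4, -0.1, 0.4]
width: 0.0426
```

Emit:
move_arm([
  [[0.5,0,0,0,1.4],[0.5,0,0,0,1.4],[0.5,0,0,0,1.4]],
])

```text
time_s: 20.07
tool_pos: [0.6197, 0.0504, 0.359]
orientation: [3.14, 0.014, 0.007]
force: [-0.2, 0.5, 0.7]
width: 0.0426
```

```bash
python3 - <<'E'
from tab import *
e=cam('side');stay(e); s,p,R=st();print(p,R.round(3),s['force'],s['qpos'],np.degrees(np.arctan2(R[1,0],R[0,0])))
L=loc(pts(e)); q=L[(abs(L[...,1])<.013)&(L[...,2]>.19)&(L[...,2]<.245)&(abs(L[...,0]+.06)<.05)]
for z in np.arange(.19,.245,.006):
    k=q[abs(q[:,2]-z)<.003]; print(z.round(3),len(k),np.median(k,0).round(4) if len(k) else '',k.max(0).round(3) if len(k) else '')
print(togo([.6179,.0487,.2926]))
E
```

```text
knob 39 [-0.0689 -0.1025  0.0169]
 knob dist from pivot 0.0721 ang from front-up 23.6
lid 679 ang 1.255 -0.0056
[0.61952747 0.05015696 0.35946842] [[ 1.     0.01   0.005]
 [ 0.01  -1.    -0.001]
 [ 0.005  0.001 -1.   ]] [-0.44113003  0.46963838 -0.24925433] [ 0.08425913  0.43168949 -0.39204999  1.41199954  0.16842459  1.32575703
 -1.87647409] 0.559154278811382
0.19 7 [-0.0688  0.009   0.1919] [-0.063  0.013  0.193]
0.196 10 [-0.0686  0.0094  0.1966] [-0.062  0.011  0.198]
0.202 14 [-0.0707  0.0083  0.2015] [-0.062  0.012  0.205]
0.208 12 [-0.0727  0.009   0.2083] [-0.064  0.01   0.21 ]
0.214 14 [-0.0742  0.0084  0.2142] [-0.069  0.011  0.217]
0.22 13 [-0.0769  0.0074  0.2203] [-0.069  0.01   0.222]
0.226 16 [-0.0786  0.007   0.2271] [-0.073  0.011  0.229]
0.232 2 [-0.0755  0.0031  0.2299] [-0.074  0.007  0.23 ]
0.238 0  
0.244 0  
[-0.2   0.13  6.69]
```

Emit:
move_arm([
  [[0.5,-0.95,0.05,1,-0.2],[0.5,-0.95,0.05,3,-0.2],[0.5,-0.95,0.05,5,-0.2],[0.5,-0.95,0.05,6.4,-0.2],[0.5,-0.95,0.05,6.7,-0.2],[0.5,-0.95,0.05,6.7,-0.2],[0,-0.95,0.05,6.7,-0.2],[0,-0.95,0.05,6.7,-0.2],[0,-0.95,0.05,6.7,-0.2],[0,-0.95,0.05,6.7,-0.2],[0,-0.95,0.05,6.7,-0.2]],
])

```text
time_s: 21.03
tool_pos: [0.6108, 0.0487, 0.2938]
orientation: [3.139, 0.042, 0.011]
force: [-1.5, -4.4, 7.0]
width: 0.0154
```

```bash
python3 - <<'E'
from tab import *
s,p,R=st();print(p,R.round(3),s['force'],s['width'])
H2=H.copy(); l=loc(p+[0,0,.0247]); print(l)
r=np.hypot(l[0],l[2]); a=np.arctan2(l[2],-l[0]); print(r,a)
for t in np.arange(a,0.02,-.1).tolist()+[.035]:
    X=H+C*(-r*np.cos(t))+N*l[1]+np.array([0,0,r*np.sin(t)-.0247]); print(round(t,3),togo(X))
E
```

```text
[0.61082242 0.0486543  0.29376918] [[ 1.     0.027  0.007]
 [ 0.027 -1.    -0.002]
 [ 0.007  0.003 -1.   ]] [-1.47512719 -4.38666475  7.04600005] 0.015364848382294927
[-6.97019423e-02  1.05736485e-04  2.18469179e-01]
0.22931886783719016 1.261958073750673
1.262 [0. 0. 0.]
1.162 [-2.15  0.    0.79]
1.062 [-4.21 -0.    1.79]
0.962 [-6.17 -0.    2.99]
0.862 [-7.99 -0.    4.38]
0.762 [-9.66 -0.01  5.95]
0.662 [-1.117e+01 -1.000e-02  7.670e+00]
0.562 [-1.25e+01 -1.00e-02  9.54e+00]
0.462 [-13.64  -0.02  11.53]
0.362 [-14.57  -0.02  13.62]
0.262 [-15.29  -0.02  15.8 ]
0.162 [-15.79  -0.03  18.04]
0.062 [-16.06  -0.04  20.31]
0.035 [-16.09  -0.04  20.93]
```

Emit:
move_arm([
  [[0,-1,0,0.35,0],[0,-2.15,0,0.79,0],[0,-3.2,0,1.27,0],[0,-4.2,0,1.79,0],[0,-5.2,0,2.4,0],[0,-6.2,0,3,0],[0,-7.1,0,3.7,0],[0,-8,0,4.4,0],[0,-8.9,0,5.15,0],[0,-9.7,0,5.95,0],[0,-9.7,0,5.95,0]],
])

```text
time_s: 21.95
tool_pos: [0.5133, 0.0457, 0.2335]
orientation: [3.138, 0.043, 0.011]
force: [-5.1, -1.3, 4.6]
width: 0.0151
```

```bash
python3 - <<'E'
from tab import *
s,p,R=st();print(p,R.round(3),s['force'],s['width'])
l=loc(p+[0,0,.0247]);r=np.hypot(l[0],l[2]); a=np.arctan2(l[2],-l[0]); print(l,r,a)
e=cam('side'); stay(e)
L=loc(pts(e)); m=(L[...,1]>.1)&(L[...,1]<.14)&(L[...,2]>.03)&(L[...,2]<.2)&(L[...,0]>-.19); q=L[m]; print(len(q),np.arctan(np.polyfit(-q[:,0],q[:,2],1)[0]))
r=.2275
for t in np.arange(.7,0.02,-.1).tolist()+[.035]:
    X=H+C*(-r*np.cos(t))+N*l[1]+np.array([0,0,r*np.sin(t)-.0247]); print(round(t,3),togo(X))
E
```

```text
[0.513326   0.04572795 0.23348383] [[ 1.     0.028  0.007]
 [ 0.028 -1.    -0.003]
 [ 0.007  0.003 -1.   ]] [-5.10662109 -1.25821518  4.62780681] 0.01514574221286852
[-1.67242068e-01 -8.99203752e-05  1.58183827e-01] 0.2301999829008419 0.7575703142163631
knob 113 [-0.0646 -0.0965  0.0515]
 knob dist from pivot 0.0948 ang from front-up 42.1
lid 503 ang 0.783 0.0045
199 0.18055309402735634
0.7 [-0.74 -0.    1.22]
0.6 [-2.13 -0.01  3.02]
0.5 [-3.33 -0.01  4.95]
0.4 [-4.34 -0.02  6.99]
0.3 [-5.13 -0.02  9.12]
0.2 [-5.71 -0.03 11.32]
0.1 [-6.06 -0.04 13.57]
0.035 [-6.17 -0.04 15.04]
```

Emit:
move_arm([
  [[0,-0.9,0,1.2,0],[0,-2.1,0,2.9,0],[0,-2.9,0,4.1,0],[0,-3.5,0,5.3,0],[0,-4.1,0,6.5,0],[0,-4.6,0,7.7,0],[0,-5.1,0,9,0],[0,-5.5,0,10.2,0],[0,-5.75,0,11.4,0],[0,-5.95,0,12.5,0],[0,-6.1,0,13.5,0],[0,-6.1,0,13.6,0]],
])

```text
time_s: 23.0
tool_pos: [0.454, 0.044, 0.0969]
orientation: [3.138, 0.044, 0.009]
force: [-3.8, 0.6, -0.8]
width: 0.0154
```

Emit:
move_arm([
  [[0,0,0,0.3,0],[0,-0.05,0,0.6,0],[0,-0.05,0,0.9,0],[0,-0.1,0,1.2,0],[0,-0.1,0,1.4,0],[0,-0.1,0,1.4,0]],
])

```text
time_s: 23.5
tool_pos: [0.4533, 0.0439, 0.0831]
orientation: [3.138, 0.044, 0.009]
force: [-5.3, 0.0, -0.7]
width: 0.0154
```

```bash
cat > fl.py <<'E'
from tab import *
def flat():
    e=cam('side'); L=loc(pts(e)); m=(L[...,1]>-.05)&(L[...,1]<.14)&(L[...,2]>0)&(L[...,2]<.1)&(L[...,0]>-.18)&(L[...,0]<-.03); q=L[m]; a=np.polyfit(-q[:,0],q[:,2],1); print('lid slope',len(q),a.round(4)); return e
E
python3 - <<'E'
from fl import *
s,p,R=st();print(p,s['force'],s['width']); flat()
E
```

```text
[0.45332498 0.0439381  0.08314936] [-5.26996818  0.0056657  -0.66883589] 0.015420977620236706
lid slope 1990 [0.0084 0.0124]
```

Emit:
move_arm([
  [[0,0,0,0.1,0],[0,0,0,0.2,0],[0,0,0,0.3,0],[0,0,0,0.4,0],[0,0,0,0.4,0]],
])

```text
time_s: 23.97
tool_pos: [0.4537, 0.0439, 0.0806]
orientation: [3.137, 0.044, 0.01]
force: [-13.0, -1.5, 30.6]
width: 0.0153
```

```bash
python3 - <<'E'
from fl import *
s,p,R=st();print(p,s['force'],s['width']); flat()
cam_=cam
import lid, fl
s0=dict(np.load('pics/side0.npz')); s0['f']=200/np.tan(np.radians(s0['fovy'])/2); fl.cam=lambda n:s0; fl.flat()
E
```

```text
[0.45367708 0.04389998 0.08059905] [-13.01029727  -1.45215194  30.5852502 ] 0.015273307388530796
lid slope 1998 [-0.      0.0124]
lid slope 1998 [-0.0004  0.0125]
```

The lid is shut: the slope matches the start and there is firm contact. Releasing and withdrawing.

Emit:
move_arm([
  [[0,0,0,-0.1,0],[0.4,0,0,-0.1,0],[0.5,0,0,-0.1,0],[0.5,0,0,-0.1,0],[0.5,0,0,-0.1,0],[0.5,0,0,-1,0],[0.5,0,0,-3,0],[0.5,0,0,-6,0],[0.5,-1,0,-9,0],[0.5,-2,3,-11,0],[0.5,-2,6,-12,0],[0.5,-2,6,-12,0]],
])

```text
time_s: 25.02
tool_pos: [0.4351, -0.0208, 0.2035]
orientation: [3.136, 0.037, 0.016]
force: [0.2, 0.1, -0.5]
width: 0.0427
```

```bash
python3 - <<'E'
from fl import *
s,p,R=st();print(p,s['force'],s['width'],s['time_s']); e=flat(); d=cam('top')
save(e,'k.png')
for nm,I,f in(('top',d,'top0'),('side',e,'side0')):
    a=dict(np.load('pics/%s.npz'%f)); 
    df=np.abs(a['img'].astype(int)-I['img']).sum(2)>90
    bx={'top':dict(go=(432,470,250,282),jar=(170,215,215,255),pw=(415,440,150,202)),'side':dict(go=(374,400,156,192),jar=(265,312,278,345))}[nm]
    for n,b in bx.items(): print(nm,n,df[b[2]:b[3],b[0]:b[1]].sum())
E
```

```text
[ 0.43507928 -0.02084071  0.20347851] [ 0.23722082  0.07448431 -0.45160337] 0.04265228036853241 25.0167
lid slope 1997 [0.0004 0.0124]
top go 0
top jar 0
top pw 0
side go 0
side jar 0
```

View pics/k.png

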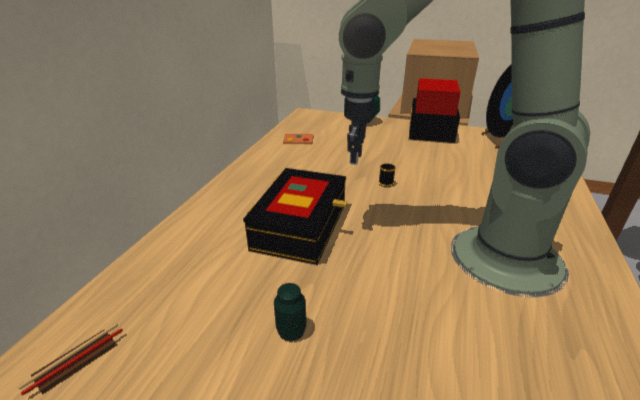

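The picture shows the chest shut, with the tab at (338,203). The hand is free above the table, and the gold pot (387,175) and jar (290,312) haven't moved.

```bash
python3 -c "
from station import manip
print(manip.hand_in())"
```

```text
the job is handed in; nothing more can be done
None
```

The whole sequence is done and handed in at about 25 s of the 72 s allowed; hand-in gave no verdict.

- **Lid and stay:** I raised the lid until the stay snapped and held it by itself. The camera put the lid at about 1.39 rad and the knob about 50 mm above the rim.
- **Pot:** The flower pot was set down gently, at a contact force of about 5 N. It stood upright about 2 mm from the pad's centre when I last saw it. With the lid shut I couldn't see it again.
- **Unlocking:** I pressed the knob back and down through straight. The lid then stayed at about 1.25 rad with the knee folded to roughly 1.7 rad. The knee value is worked out from geometry, not read directly.
- **Shutting:** I lowered the lid by the tab, staying under the slam limit, and finished with a press of about 30 N on the shut lid. The final lid slope matches the first picture to within 0.001 rad.
- **Other objects:** The gold pot and jar show no change from the start in either view, and the paperweight none in the top view. The hand is clear of everything.

**What failed or disagreed:**
- **First tab grasp:** It closed on nothing, because the cameras showed the real fingertips about 26 mm higher than the reported tool height implies. I corrected for that in every later move.
- **Extra knob push:** A second small push for margin moved nothing, because the knee had already folded.

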